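# Load the spring scale to its mark and set its damping valve

## Robot

A 6-joint arm with a two-finger parallel gripper is mounted at the origin on a cart in front of the work surface, level with it; the furniture and walls round the work are solid. World frame = base frame: x ahead of the robot, y to its left, z up, the work surface at z = 0. Lengths are in m, angles in rad, forces in N, time in s.
With the tool pointing down it reaches from about 0.35 to 0.95 m from the base axis. Payload 17.4 kg.
Tool frame: the origin (TCP) lies midway between the tips of the shut fingers; the grasp point (between the pads) lies 19 mm behind it (env.grip_depth is the z of the grasp point in the tool frame, in m); z points along the fingers, y is the line along which they close (so a half turn about z gives the same grasp; the last joint's range is limited). The gripper opens to 93 mm and grips with 3 to 60 N. Pads are 15 mm wide; open, the fingers measure 128 mm over their backs; the gripper's body (75 mm by 188 mm) begins 65 mm behind the grasp point.
Start: joints at [-1.38, 0.116, 1.442, -0, 1.584, -0.038], TCP at [0.153, -0.657, 0.219] pointing down, gripper open.
Joint ranges: [-2.83, 2.83], [-0.83, 2.19], [0.07, 2.5], [-1.14, 4.28], [0.01, 3], [-2.97, 2.97]. Speed limits (rad/s): [1.89, 1.89, 2.22, 3.14, 3.14, 3.14].

## Interface

Orientations are given as a unit quaternion [x, y, z, w].
In Python, from cell import env, imaging gives the robot as it stands.
- The arm moves only by the tool jog_arm, never from a script. Its argument "steps" is a list of rows, each a list of 5 numbers: the opening, from 0 (shut) to 1 (fully open), then the shift along the tool's x, y, z normalised to -1 to 1, where 1 is 0.75 m, then the turn about the tool's z normalised to -1 to 1, where 1 is 2 rad. A call has 1 to 8 rows; each row is the pose to reach, as a shift and turn from the pose commanded when the call began, along the tool's axes at that moment; what a row does not reach only later rows make up. A row lasts 1/8 s, in which the tool goes at most 62.5 mm and 10.7 degrees, less where a joint would pass 70% of its speed; a pose out of reach is approached as far as the arm can. A call with a number of a shift or a turn outside -1 to 1 is refused whole. A call with a gripper value outside its range is refused whole. The fingers move at their own pace and stop on an object; "newtons" is the grip in N (left out, the last holds). Time passes only in rows, so rows that repeat a pose let the fingers close. It gives the time, the measured TCP pose, the force, the opening and the grip force at its end, in the units of the state.
- env.get_obs(): the state, without advancing time (a new reading comes with each control period).
- imaging.camera(name): name is "side" or "top"; returns the picture (400x640x3 uint8, blue, green, red); there is no depth.
- imaging.camera_info(name): a dict with "camera_matrix" (3x3 intrinsics, pixels), "dist_coeffs" ([k1, k2, p1, p2, k3] as OpenCV has them; the pictures are not rectified), "view" (4x4, takes a point from world to camera coordinates). Camera axes: x right, y down, z forward; pixel columns grow to the right and rows downward; lengths in m; the calibration is good to about 2 mm. A picture is of the moment at which its call begins. camera_info takes no time and is no camera call.
- env.job_done(): hands the job in; it is judged then, once.
The state is a dict: "clock": time; "joints": joint angles; "qd": joint speeds; "joint_efforts": joint torques, N m; "ee_pos": TCP position; "tcp_rot": TCP orientation; "force": force on the tool from outside, world axes, zero at the start; "ft_torque": the same for the moment, N m; "width": finger opening in m; "grip_force": force on a finger pad.
Only numpy, scipy, OpenCV 4.12 (cv2) and the standard library are available. Lean on these libraries where they do the work, as an engineer would, in place of code of your own. Each camera call takes 0.05 s, during which the arm holds its last target. There are 200 camera calls.

## Task

Set up the damped spring scale: stand the right extra weight from the bench on its pan, beside the weight already there, so that the pointer comes to rest on the red mark. Then take the red crank handle, close the damping valve's handwheel clockwise to its stop and back it off exactly two full turns, and finish still gripping the handle there, without letting go, so that I can tighten the lock nut. Leave the other weight, the screw bin and the jaw insert where they are.

Things in the scene. Friction and masses are not known exactly. Their poses are not given: they have to be found in the camera images.
- scale_base: Fixed grey base plate of the spring scale, 130 (x) x 320 (y) x 12 mm; origin under its middle on the worktop, its -x side is the front. The sprung pan stands at y = -90 mm and the valve at y = +90 mm in this frame. A slim graduated post (130 mm tall, white face to the front, 5 mm lines, red mark) stands beyond the pan at y = -167 mm.
- pan (a joint): How far the pan has sunk below its empty position, m (0 to 0.030, its bottom stop). Linear spring: 5 mm for every 100 g on the pan, wherever it stands on it; it swings for about half a second. The red mark on the post is at 0.015; it starts at 0.010 under the 200 g weight.
- pan_center (a point): Centre of the upper face of the round steel pan (flat, 116 mm across, with a rim 1.5 mm high), 100 mm above the worktop when empty; moves down with the pan.
- weight_100g_center (a point): Centre, half-way up, of the small silver weight: 100 g, 22 mm diameter body 27 mm high, with a 10 mm knob on top, 37 mm high in all. Stands on the worktop.
- weight_200g_center (a point): Centre, half-way up, of the brass-coloured weight already on the pan: 200 g, 28 mm diameter, 46 mm high, knob 12 mm. It stands on the half of the pan towards the valve, 26 to 34 mm from the pan's centre; the half towards the post is free.
- weight_500g_center (a point): Centre, half-way up, of the large brass-coloured weight on the worktop: 500 g, 38 mm diameter, 62 mm high, knob 18 mm.
- valve_wheel (a joint): Angle of the valve's handwheel, rad: 0 is shut, against the hard stop; grows as it opens, counter-clockwise seen from above, to 20. It starts open by 1.7 to 5.3, less than one turn. Stays where it is left; turning it takes about 3 to 4 N at the handle. At 0, and after each full turn, the handle stands straight in front of the wheel's axis (-x of scale_base), over the white dot on the plate.
- valve_axis (a point): Point on the vertical axis of the black handwheel at the height of its rim, 82 mm above the worktop; the rim is 107 mm across and 11 mm thick, the low hub rises 11 mm above this point.
- crank_handle: Red upright crank handle on the handwheel, 20 mm diameter, 50 mm tall; origin at its centre, half-way up, 117 mm above the worktop and 42 mm from the wheel's axis. It revolves freely about its own upright axis, so a gripper can carry it round without turning.
- screw_bin: Loose small yellow bin of screws, 66 x 100 x 32 mm, on the left; origin under its middle. To be left alone.
- jaw_insert: Loose ribbed steel jaw insert, 25 x 50 x 13 mm, near the front edge; origin under its middle. To be left alone.

How it is judged:
On the way, in this order (a step that is already met when the one before it is completed fails the run):
1. the 100 g weight stands released on the pan beside the 200 g weight and the pointer rests on the red mark (value of joint pan between 0.013 and 0.017 m and contact force between weight_100g and pan above 0.5 N and contact force between weight_200g and pan above 1 N and contact force between the fingers and weight_100g below 0.05 N and angle between each of weight_100g, weight_200g's own z axis and vertical below 0.2 rad), for 0.5 s.
2. the handwheel is closed to its stop (value of joint valve_wheel below 0.08 rad), for 0.1 s.
At the end, for the whole second after the job is handed in: The handwheel stands two full turns (12.57 rad) open from its stop, within 0.26 rad (15 degrees), and still, with the crank handle gripped by the fingers (more than 2 N); the 100 g and 200 g weights stand upright on the pan, not touched by the fingers, and the pan has sunk 15 mm, within 2 mm (all of step 1 and value of joint valve_wheel between 12.306 and 12.826 rad and contact force between the fingers and crank_handle above 2 N and not (velocity of joint valve_wheel above 0.1 rad/s) and not (velocity of joint valve_wheel below -0.1 rad/s)); the arm keeps its last pose, push and grip.
It fails at once if the 500 g weight is moved more than 20 mm (distance of weight_500g_center from where it was at the start of the episode above 0.02 m).
It fails at once if the screw bin is moved more than 20 mm (distance of screw_bin from where it was at the start of the episode above 0.02 m).
It fails at once if the jaw insert is moved more than 20 mm (distance of jaw_insert from where it was at the start of the episode above 0.02 m).
It also fails if it takes over 72 s, if anything falls off the work surface, if the arm or the gripper's body presses on something with over 40 N, if the wrist force passes 120 N, or if a joint passes its speed limit or range.

## Working session

There is one attempt and no reset: what is moved stays moved. The work goes in short steps, Python scripts to look and compute and a tool call to move; the robot and the scene stay as the last step left them, time stands still between calls to the robot, and variables do not carry over. Pictures are saved under pics/ and viewed, at most 10 in all, crops included, and the job is handed in when it is done.

Besides the shell and the picture viewer there is one more tool, called by a JSON object that holds its "name" and its "arguments", one argument or row to a line. jog_arm: Moves the arm, as the interface text tells. Its arguments: {"type":"object","properties":{"steps":{"type":"array"},"newtons":{"type":"number"}},"required":["steps"]}

```bash
mkdir -p pics; ls; python3 - <<'E'
from cell import env, imaging
import cv2
for n in("top","side"):
    cv2.imwrite(f"pics/{n}0.png",imaging.camera(n)); i=imaging.camera_info(n); print(n,i)
o=env.get_obs(); print(o, env.grip_depth)
E
```

```text
pics
top {'camera_matrix': array([[507.61738223,   0.        , 325.48835345],
       [  0.        , 507.61738223, 186.58672695],
       [  0.        ,   0.        ,   1.        ]]), 'dist_coeffs': array([-0.0850618,  0.       ,  0.       ,  0.       ,  0.       ]), 'view': array([[ 0.00251678, -0.99998704,  0.00442495, -0.01061761],
       [-0.98857976, -0.00315477, -0.15066551,  0.51623148],
       [ 0.15067752, -0.00399523, -0.9885749 ,  1.3161884 ],
       [ 0.        ,  0.        ,  0.        ,  1.        ]])}
side {'camera_matrix': array([[420.44569433,   0.        , 314.01822642],
       [  0.        , 420.44569433, 202.82068557],
       [  0.        ,   0.        ,   1.        ]]), 'dist_coeffs': array([-0.09085356,  0.        ,  0.        ,  0.        ,  0.        ]), 'view': array([[ 9.87276598e-01, -1.59012197e-01,  1.99814276e-04,
        -5.12121825e-01],
       [-6.12874834e-02, -3.81681280e-01, -9.22259858e-01,
         1.34931685e-01],
       [ 1.46726831e-01,  9.10513329e-01, -3.86570453e-01,
         1.17422938e+00],
       [ 0.00000000e+00,  0.00000000e+00,  0.00000000e+00,
         1.00000000e+00]])}
{'clock': 0.1, 'joints': array([-1.37977952e+00,  1.16423319e-01,  1.44214919e+00,  5.57150322e-06,
        1.58401425e+00, -3.77899847e-02]), 'qd': array([ 0.00033745, -0.00124188, -0.00163033,  0.00298401,  0.00095061,
        0.00056222]), 'joint_efforts': array([-5.45409348e-04, -7.22893023e+01, -6.23864579e+01,  7.80190341e-02,
        2.28744635e-02, -9.00292866e-05]), 'ee_pos': array([ 0.15306757, -0.65724014,  0.21801952]), 'tcp_rot': array([ 9.93462939e-01,  1.14154024e-01, -3.52660760e-05, -4.95804884e-04]), 'force': array([ 0.10845429,  0.05410749, -0.87490218]), 'ft_torque': array([ 0.02494863, -0.0222275 ,  0.07594975]), 'grip_force': 0.0, 'width': 0.0931834018428776} -0.0188
```

View pics/top0.png

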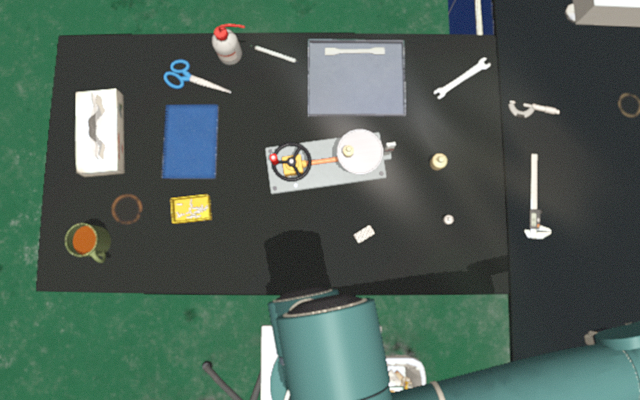

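View pics/side0.png

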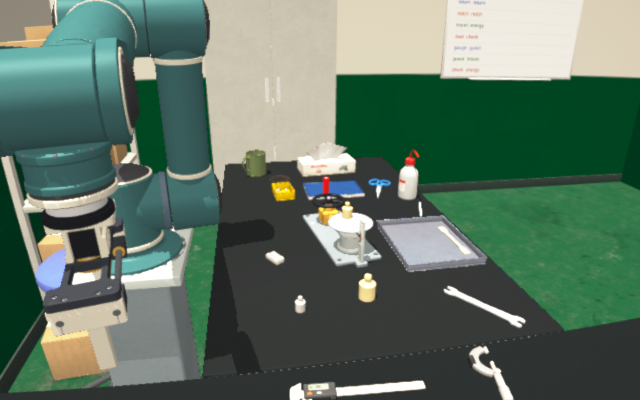

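```bash
cat > h.py <<'E'
import numpy as np, cv2
from cell import env, imaging
def ray(n,uv):
    i=imaging.camera_info(n); V=i["view"]
    p=cv2.undistortPoints(np.array([[uv]],float),i["camera_matrix"],i["dist_coeffs"])[0,0]
    return -V[:3,:3].T@V[:3,3], V[:3,:3].T@np.array([p[0],p[1],1])
def onz(n,uv,z):
    c,d=ray(n,uv); return c+d*(z-c[2])/d[2]
def proj(n,P):
    i=imaging.camera_info(n); V=i["view"]
    return cv2.projectPoints(np.array(P,float).reshape(-1,1,3),cv2.Rodrigues(V[:3,:3])[0],V[:3,3],i["camera_matrix"],i["dist_coeffs"])[0][:,0]
def two(a,b):
    (c,d),(e,f)=ray("top",a),ray("side",b)
    s=np.linalg.lstsq(np.c_[d,-f],e-c,rcond=None)[0]; P,Q=c+s[0]*d,e+s[1]*f
    return (P+Q)/2,np.linalg.norm(P-Q)
def blobs(m,off=(0,0),amin=4):
    n,_,st,ce=cv2.connectedComponentsWithStats(m.astype(np.uint8))
    return [(ce[k]+off,st[k]) for k in range(1,n) if st[k,4]>=amin]
E
python3 - <<'E'
from h import *
t=cv2.imread("pics/top0.png"); s=cv2.imread("pics/side0.png")
cv2.imwrite("pics/crop0.png",np.vstack([cv2.resize(t[115:255,260:460],None,fx=4,fy=4,interpolation=2)[:, :800][:300],cv2.resize(s[160:310,240:440],None,fx=2,fy=2,interpolation=2).repeat(2,axis=1)[:300]]) if 0 else cv2.resize(t[115:255,260:460],None,fx=4,fy=4,interpolation=2))
cv2.imwrite("pics/crop1.png",cv2.resize(s[165:315,240:440],None,fx=4,fy=4,interpolation=2))
def red(im):
    h=cv2.cvtColor(im,cv2.COLOR_BGR2HSV); return ((h[...,0]<6)|(h[...,0]>174))&(h[...,1]>150)&(h[...,2]>90)
print("red top",blobs(red(t)[120:200,260:400],(260,120)))
print("red side",blobs(red(s)[160:300,240:440],(240,160)))
g=cv2.cvtColor(t,cv2.COLOR_BGR2GRAY); print("silver",blobs(g[205:235,435:465]>80,(435,205)))
g=cv2.cvtColor(s,cv2.COLOR_BGR2GRAY); print("silver side",blobs(g[290:320,285:315]>80,(285,290)))
E
```

```text
red top [(array([274.0212766 , 159.57446809]), array([10, 33,  9, 12, 47], dtype=int32))]
red side [(array([409.66666667, 161.91666667]), array([165,   0,  10,   5,  48], dtype=int32)), (array([325.78571429, 184.48809524]), array([83, 17,  7, 17, 84], dtype=int32)), (array([402.25, 181.25]), array([161,  21,   3,   2,   4], dtype=int32))]
silver [(array([448.16326531, 219.24489796]), array([ 8,  9, 12, 11, 98], dtype=int32))]
silver side [(array([299.81081081, 304.26486486]), array([  9,   5,  13,  19, 185], dtype=int32))]
```

View pics/crop0.png

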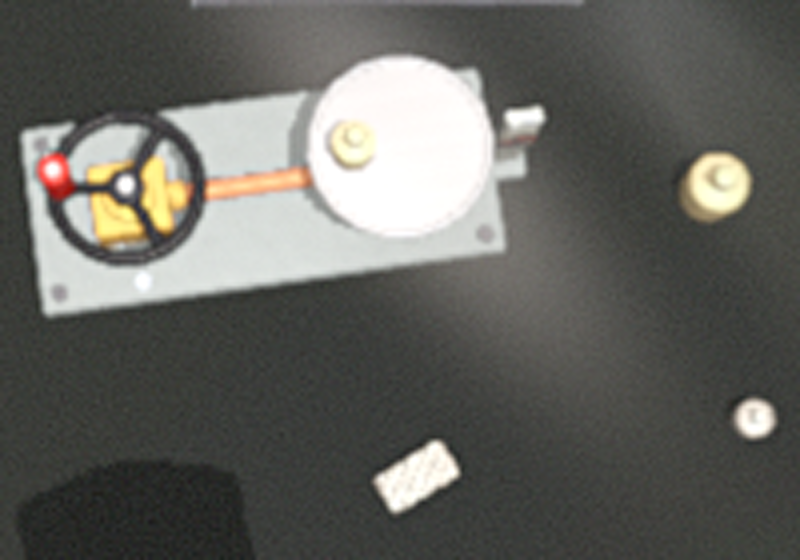

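View pics/crop1.png

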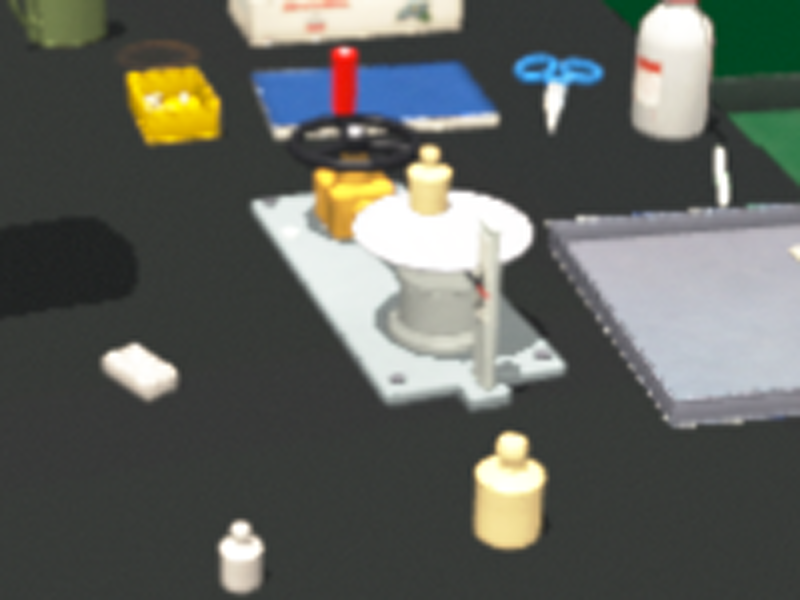

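The top crop shows the wheel rim centre at about (292,162), the red handle at (274,160), the pan centre at (360,151.5), the 200 g knob at (349,148), the white dot at (296,185) and the silver weight at (448,219). The side crop shows the same layout, with the handle on the left and the pan's post side free.

```bash
python3 - <<'E'
from h import *
t=cv2.imread("pics/top0.png")
g=cv2.cvtColor(t,cv2.COLOR_BGR2GRAY)
m=(g[120:185,325:385]>200); b=max(blobs(m,(325,120)),key=lambda x:x[1][4]); print(b)
r=onz("top",(292.2,161.5),.082); print("axis",r)
hu=onz("top",(260+126/4,115+185/4),.093); print("hub",hu)
pan=onz("top",(360,151.3),.0915); print("pan",pan, "dist", np.linalg.norm((pan-r)[:2]))
x=(r-pan)[:2]; th=np.arctan2(*x[::-1])-np.pi/2; print("yaw",np.degrees(th))
d=onz("top",(295.75,185.25),.012); v=(d-r)[:2]; print("dot",d,np.degrees(np.arctan2(v[1],v[0]))+180)
print("200knob",onz("top",(348.75,147.5),.131))
print("handle two",two((274,159.6),(325.8,184.5)))
print("handle top",onz("top",(260+54/4,115+165/4),.142))
print("silver z18",onz("top",(448.2,219.2),.02), two((448.2,219.2),(299.8,304.3)))
print("silver knob",onz("top",(448.9,218.8),.035))
print("500",onz("top",(438.8,161.5),.035), "insert",onz("top",(364.3,234),.007))
print("post top",onz("top",(391,142.8),.13))
E
```

```text
(array([356.53398058, 158.08780076]), array([   0,    9,   60,   56, 2369], dtype=int32))
axis [0.57555267 0.07790786 0.082     ]
hub [0.57397105 0.07903294 0.093     ]
pan [ 0.60122649 -0.09829339  0.0915    ] dist 0.17806185443905487
yaw 8.290078566474126
dot [0.52382204 0.07179848 0.012     ] 6.735418372295101
200knob [ 0.60202939 -0.06711292  0.131     ]
handle two (array([0.57422864, 0.12151602, 0.1200322 ]), np.float64(0.003202799924418178))
handle top [0.57656365 0.12088886 0.142     ]
silver z18 [ 0.43119009 -0.34066158  0.02      ] (array([ 0.43175045, -0.34148476,  0.01675761]), np.float64(0.0005506654219270212))
silver knob [ 0.43094595 -0.33886616  0.035     ]
500 [ 0.58673098 -0.31646573  0.035     ] insert [ 0.39200541 -0.11438744  0.007     ]
post top [ 0.61494573 -0.17416371  0.13      ]
```

{"name": "jog_arm", "arguments": {
  "steps": [
    [0.6,0.05,-0.035,0.02,-0.09],
    [0.6,0.11,-0.08,0.04,-0.18],
    [0.6,0.18,-0.13,0.07,-0.27],
    [0.6,0.25,-0.18,0.09,-0.36],
    [0.6,0.32,-0.23,0.11,-0.45],
    [0.6,0.38,-0.27,0.13,-0.54],
    [0.6,0.43,-0.31,0.145,-0.63],
    [0.6,0.457,-0.327,0.155,-0.7]
  ],
  "newtons": 20
}}

```text
clock: 1.1
ee_pos: [0.4324, -0.3384, 0.1015]
tcp_rot: [0.684, 0.73, 0.0, -0.001]
force: [-0.6, -0.0, 0.7]
width: 0.0555
grip_force: 0.0
```

```bash
cat > st.py <<'E'
from h import *
import sys
from scipy.spatial.transform import Rotation as R
o=env.get_obs(); r=R.from_quat(o["tcp_rot"]); M=r.as_matrix()
print("t",o["clock"],"tcp",o["ee_pos"].round(4),"yaw",np.degrees(np.arctan2(M[1,0],M[0,0])).round(2),"tilt",M[2,2].round(4),"q",o["joints"].round(2),"w",o["width"],"F",o["force"].round(1))
if len(sys.argv)>3:
    d=np.array([float(a) for a in sys.argv[1:4]])-o["ee_pos"]; print("norm shift",(M.T@d/.75).round(4))
E
python3 st.py 0.431 -0.3405 0.022; python3 - <<'E'
from h import *
cv2.imwrite("pics/top1.png",imaging.camera("top")[100:300,300:500]);cv2.imwrite("pics/side1.png",imaging.camera("side"))
E
```

```text
t 1.1 tcp [ 0.4324 -0.3384  0.1015] yaw 93.75 tilt -1.0 q [-0.71 -0.1   1.85  0.    1.39 -0.78] w 0.05554048422701897 F [-0.6 -0.   0.7]
norm shift [-0.0028 -0.0019  0.106 ]
```

{"name": "jog_arm", "arguments": {
  "steps": [
    [0.6,0,0,0.03,-0.035],
    [0.6,0,0,0.07,-0.035],
    [0.6,0,0,0.1,-0.035],
    [0.6,0,0,0.105,-0.035],
    [0,0,0,0.105,-0.035],
    [0,0,0,0.105,-0.035],
    [0,0,0,0.105,-0.035],
    [0,0,0,0.105,-0.035]
  ],
  "newtons": 20
}}

```text
clock: 2.2
ee_pos: [0.4314, -0.3409, 0.0241]
tcp_rot: [0.66, 0.751, -0.0, 0.0]
force: [1.3, 0.8, -0.2]
width: 0.0203
grip_force: 0.0
```

```bash
python3 st.py 0.431 -0.3405 0.022
```

```text
t 2.2 tcp [ 0.4314 -0.3409  0.0241] yaw 97.33 tilt -1.0 q [-0.72 -0.03  1.92 -0.    1.25 -0.84] w 0.020341537818440895 F [ 1.3  0.8 -0.2]
norm shift [ 0.0006 -0.0005  0.0028]
```

{"name": "jog_arm", "arguments": {
  "steps": [
    [0.6,0,0,0,0],
    [0.6,0,0,0,0],
    [0.6,0,0,0,0],
    [0.6,0,0,0,0]
  ]
}}

```text
clock: 2.7
ee_pos: [0.4313, -0.3408, 0.0236]
tcp_rot: [0.66, 0.751, 0.0, -0.0]
force: [-0.7, 0.4, 0.6]
width: 0.0538
grip_force: 0.0
```

```bash
python3 st.py 0.431 -0.3405 0.005; python3 - <<'E'
from h import *
s=imaging.camera("side")
cv2.imwrite("pics/side1.png",cv2.resize(s[240:340,220:370],None,fx=4,fy=4,interpolation=2))
E
```

```text
t 2.7 tcp [ 0.4313 -0.3408  0.0236] yaw 97.34 tilt -1.0 q [-0.72 -0.03  1.92  0.    1.25 -0.84] w 0.05375461412247911 F [-0.7  0.4  0.6]
norm shift [ 0.0004 -0.0003  0.0248]
```

View pics/side1.png

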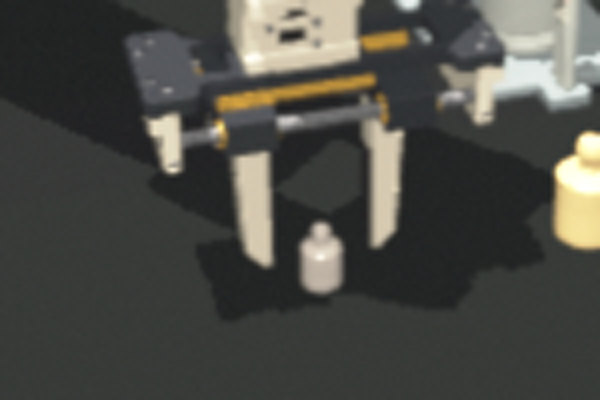

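The weight still stands upright, untouched, at (300,305) and midway between the fingertips. I'll go down and close.

{"name": "jog_arm", "arguments": {
  "steps": [
    [0.6,0,0,0.015,0],
    [0.6,0,0,0.0245,0],
    [0,0,0,0.0245,0],
    [0,0,0,0.0245,0],
    [0,0,0,0.0245,0],
    [0,0,0,0.0245,0],
    [0,0,0,0.0245,0]
  ],
  "newtons": 20
}}

```text
clock: 3.62
ee_pos: [0.4314, -0.3409, 0.0055]
tcp_rot: [0.66, 0.751, 0.0, 0.0]
force: [0.3, -0.8, 1.8]
width: 0.0211
grip_force: 20.0
```

```bash
python3 st.py 0.431 -0.3405 0.2
```

```text
t 3.625 tcp [ 0.4314 -0.3409  0.0055] yaw 97.33 tilt -1.0 q [-0.72 -0.01  1.93  0.    1.22 -0.84] w 0.021061787704466834 F [ 0.3 -0.8  1.8]
norm shift [ 0.0005 -0.0004 -0.2593]
```

{"name": "jog_arm", "arguments": {
  "steps": [
    [0,0,0,-0.03,0],
    [0,0,0,-0.09,0],
    [0,0,0,-0.16,0],
    [0,0.02,0.02,-0.22,0],
    [0,0.06,0.06,-0.26,0],
    [0,0.105,0.107,-0.26,0],
    [0,0.15,0.153,-0.26,0],
    [0,0.19,0.194,-0.26,0]
  ]
}}

```text
clock: 4.62
ee_pos: [0.5582, -0.1794, 0.2003]
tcp_rot: [0.66, 0.751, 0.0, 0.0]
force: [-0.1, -0.1, -0.4]
width: 0.0212
grip_force: 20.0
```

{"name": "jog_arm", "arguments": {
  "steps": [
    [0,0.035,0.035,0,0],
    [0,0.058,0.058,0,0],
    [0,0.068,0.069,0.005,0],
    [0,0.069,0.07,0.03,0],
    [0,0.069,0.07,0.06,0],
    [0,0.069,0.07,0.08,0],
    [0,0.069,0.07,0.09,0],
    [0,0.069,0.07,0.09,0]
  ]
}}

```text
clock: 5.62
ee_pos: [0.6026, -0.1231, 0.1323]
tcp_rot: [0.661, 0.751, -0.0, -0.0]
force: [0.1, -0.4, -0.7]
width: 0.0208
grip_force: 20.0
```

```bash
python3 st.py 0.603 -0.123 0.0955;  python3 - <<'E'
from h import *
t=imaging.camera("top");s=imaging.camera("side")
cv2.imwrite("pics/both2.png",np.hstack([cv2.resize(t[110:210,310:410],None,fx=4,fy=4,interpolation=2),cv2.resize(s[180:280,300:400],None,fx=4,fy=4,interpolation=2)]))
E
```

```text
t 5.625 tcp [ 0.6026 -0.1231  0.1323] yaw 97.31 tilt -1.0 q [-0.24  0.02  1.68 -0.    1.44 -0.37] w 0.020826483361554984 F [ 0.1 -0.4 -0.7]
norm shift [0.     0.0005 0.0491]
```

View pics/both2.png

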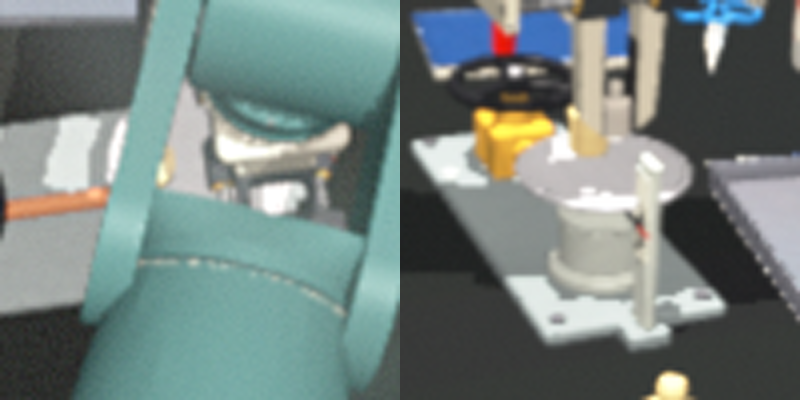

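In the side half, the silver weight (crop 620,110) hangs over the free half of the pan. The brass weight (crop 575,125) and the post (650,170) are clear. Next I lower it and release.

{"name": "jog_arm", "arguments": {
  "steps": [
    [0,0,0,0.02,0],
    [0,0,0,0.038,0],
    [0,0,0,0.046,0],
    [0,0,0,0.049,0],
    [0,0,0,0.049,0],
    [0.45,0,0,0.049,0],
    [0.45,0,0,0.049,0],
    [0.45,0,0,0.049,0]
  ]
}}

```text
clock: 6.72
ee_pos: [0.6029, -0.1229, 0.0963]
tcp_rot: [0.66, 0.751, 0.0, 0.0]
force: [-0.5, -0.4, -0.2]
width: 0.0413
grip_force: 0.0
```

{"name": "jog_arm", "arguments": {
  "steps": [
    [0.45,0,0,0,0],
    [0.45,0,0,-0.02,0],
    [0.45,0,0,-0.05,0],
    [0.45,0,0,-0.1,0],
    [0.45,0,0,-0.13,0],
    [0.45,0,0,-0.14,0],
    [0.45,0,0,-0.14,0],
    [0.45,0,0,-0.14,0]
  ]
}}

```text
clock: 7.72
ee_pos: [0.6025, -0.1228, 0.1997]
tcp_rot: [0.66, 0.751, -0.0, -0.001]
force: [-0.5, -0.9, -0.1]
width: 0.0419
grip_force: 0.0
```

```bash
python3 st.py 0.5755 0.1212 0.201;  python3 - <<'E'
from h import *
s=imaging.camera("side")
cv2.imwrite("pics/s3.png",cv2.resize(s[165:265,300:400],None,fx=6,fy=6,interpolation=2))
E
```

```text
t 7.725 tcp [ 0.6025 -0.1228  0.1997] yaw 97.33 tilt -1.0 q [-0.24 -0.01  1.6  -0.    1.55 -0.37] w 0.041863934257641885 F [-0.5 -0.9 -0.1]
norm shift [ 0.3273  0.0058 -0.0016]
```

View pics/s3.png

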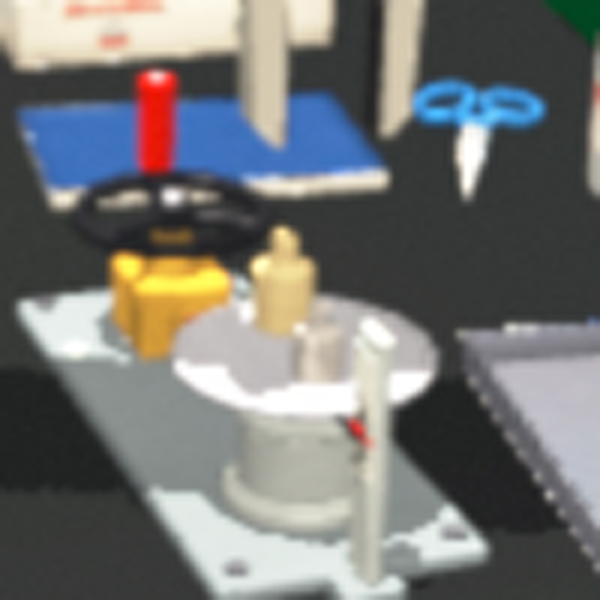

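Both weights stand upright and the pointer is on the red mark at crop (360,430). Next is the handle.

{"name": "jog_arm", "arguments": {
  "steps": [
    [0.6,0.03,0,0,0],
    [0.6,0.09,0.003,0,0],
    [0.6,0.16,0.005,0,0],
    [0.6,0.23,0.005,0,0],
    [0.6,0.29,0.005,0,0],
    [0.6,0.32,0.005,0,0],
    [0.6,0.327,0.005,0,0],
    [0.6,0.327,0.005,0,0]
  ],
  "newtons": 30
}}

```text
clock: 8.78
ee_pos: [0.575, 0.121, 0.2008]
tcp_rot: [0.66, 0.751, -0.0, -0.0]
force: [0.2, -0.2, -0.1]
width: 0.0558
grip_force: 0.0
```

{"name": "jog_arm", "arguments": {
  "steps": [
    [0.6,0,0,0.04,0],
    [0.6,0,0,0.09,0],
    [0.6,0,0,0.12,0],
    [0.6,0,0,0.129,0],
    [0,0,0,0.129,0],
    [0,0,0,0.129,0],
    [0,0,0,0.129,0],
    [0,0,0,0.129,0]
  ]
}}

```text
clock: 9.78
ee_pos: [0.5755, 0.1209, 0.1048]
tcp_rot: [0.66, 0.751, 0.0, 0.0]
force: [2.7, -0.1, 0.5]
width: 0.0206
grip_force: 1.5
```

```bash
python3 st.py 0.5755 0.1212 0.103
```

```text
t 9.775 tcp [0.5755 0.1209 0.1048] yaw 97.34 tilt -1.0 q [ 0.16 -0.02  1.77  0.    1.39  0.04] w 0.02058406797181545 F [ 2.7 -0.1  0.5]
norm shift [0.0004 0.0001 0.0024]
```

```bash
cat > arc.py <<'E'
import numpy as np,sys
p0,*ph=[float(a) for a in sys.argv[1:]]
f=lambda p:np.array([np.sin(np.radians(p)),np.cos(np.radians(p))])*.056
for p in ph: print(p,(f(p)-f(p0)).round(4))
E
python3 arc.py 82 75 60 40 20 0 -20 -30
```

```text
75.0 [-0.0014  0.0067]
60.0 [-0.007   0.0202]
40.0 [-0.0195  0.0351]
20.0 [-0.0363  0.0448]
0.0 [-0.0555  0.0482]
-20.0 [-0.0746  0.0448]
-30.0 [-0.0835  0.0407]
```

{"name": "jog_arm", "arguments": {
  "steps": [
    [0,0,0,0,0],
    [0,-0.0014,0.0067,0,0],
    [0,-0.007,0.0202,0,0],
    [0,-0.0195,0.0351,0,0],
    [0,-0.0363,0.0448,0,0],
    [0,-0.0555,0.0482,0,0],
    [0,-0.0746,0.0448,0,0],
    [0,-0.0835,0.0407,0,0]
  ],
  "newtons": 35
}}

```text
clock: 10.78
ee_pos: [0.6156, 0.0617, 0.1049]
tcp_rot: [0.661, 0.751, 0.001, 0.002]
force: [11.9, -1.1, -0.1]
width: 0.0198
grip_force: 35.0
```

{"name": "jog_arm", "arguments": {
  "steps": [
    [0,0,0,0,0]
  ]
}}

```text
clock: 10.9
ee_pos: [0.6152, 0.0612, 0.1049]
tcp_rot: [0.661, 0.751, 0.001, 0.002]
force: [11.5, -8.7, 0.9]
width: 0.0195
grip_force: 35.0
```

```bash
python3 st.py 0.5755 0.1212 0.103; python3 arc.py -30 -45 -65 -85 -105 -125 -145 -155 -165 -175 -180
```

```text
t 10.9 tcp [0.6152 0.0612 0.1049] yaw 97.28 tilt -1.0 q [ 0.06  0.04  1.7  -0.    1.39 -0.07] w 0.019508720282757366 F [11.5 -8.7  0.9]
norm shift [ 0.0861 -0.0424  0.0021]
-45.0 [-0.0116 -0.0089]
-65.0 [-0.0228 -0.0248]
-85.0 [-0.0278 -0.0436]
-105.0 [-0.0261 -0.063 ]
-125.0 [-0.0179 -0.0806]
-145.0 [-0.0041 -0.0944]
-155.0 [ 0.0043 -0.0993]
-165.0 [ 0.0135 -0.1026]
-175.0 [ 0.0231 -0.1043]
-180.0 [ 0.028  -0.1045]
```

```bash
python3 arc.py -32.3 -45 -65 -85 -105 -125 -140 -150
```

```text
-45.0 [-0.0097 -0.0077]
-65.0 [-0.0208 -0.0237]
-85.0 [-0.0259 -0.0425]
-105.0 [-0.0242 -0.0618]
-125.0 [-0.0159 -0.0795]
-140.0 [-0.0061 -0.0902]
-150.0 [ 0.0019 -0.0958]
```

{"name": "jog_arm", "arguments": {
  "steps": [
    [0,-0.0123,-0.0062,0,0],
    [0,-0.0234,-0.0222,0,0],
    [0,-0.0285,-0.041,0,0],
    [0,-0.0268,-0.0603,0,0],
    [0,-0.0185,-0.078,0,0],
    [0,-0.0087,-0.0887,0,0],
    [0,-0.0007,-0.0943,0,0],
    [0,-0.0007,-0.0943,0,0]
  ]
}}

```text
clock: 11.9
ee_pos: [0.5437, 0.0537, 0.1048]
tcp_rot: [0.66, 0.751, 0.001, 0.0]
force: [4.1, 7.6, 3.8]
width: 0.0195
grip_force: 35.0
```

```bash
python3 st.py; python3 - <<'E'
import numpy as np
from scipy.optimize import least_squares
from h import env
P=np.array([[.5755,.1209],[.6152,.0612],env.get_obs()["ee_pos"][:2]])
c=least_squares(lambda c:np.hypot(*(P-c).T)-.042,[.577,.079]); print(c.x,c.fun)
for p in P: print(np.degrees(np.arctan2(*(p-c.x)[::-1]))-7.4)
E
python3 arc.py -150 -160 -170 -180 -190
```

```text
t 11.9 tcp [0.5437 0.0537 0.1048] yaw 97.36 tilt -1.0 q [ 0.05 -0.11  1.86  0.    1.4  -0.08] w 0.019485074130724808 F [4.1 7.6 3.8]
[0.57717714 0.07896682] [-3.32908069e-05 -3.09878990e-05 -3.34828644e-05]
84.89034848675804
-32.44511565207061
-150.40926169917816
-160.0 [ 0.0088 -0.0041]
-170.0 [ 0.0183 -0.0067]
-180.0 [ 0.028  -0.0075]
-190.0 [ 0.0377 -0.0067]
```

{"name": "jog_arm", "arguments": {
  "steps": [
    [0,0.0088,-0.0041,0,0],
    [0,0.0183,-0.0067,0,0],
    [0,0.028,-0.0075,0,0],
    [0,0.031,-0.0075,0,0],
    [0,0.031,-0.0075,0,0]
  ]
}}

```text
clock: 12.52
ee_pos: [0.5357, 0.0732, 0.1047]
tcp_rot: [0.661, 0.751, -0.001, 0.002]
force: [8.2, -16.7, 3.4]
width: 0.0192
grip_force: 35.0
```

```bash
cat > ph.py <<'E'
import numpy as np
from h import env
o=env.get_obs(); d=o["ee_pos"][:2]-[.57718,.07897]; a=np.degrees(np.arctan2(d[1],d[0]))
u=d/np.hypot(*d); f=o["force"][:2]
print("t",o["clock"],"phi",(a-7.4)%360,"R",np.hypot(*d),"F rad",f@u,"F ccw",f@[-u[1],u[0]],"z",o["ee_pos"][2],"grip",o["grip_force"],"yaw")
E
python3 ph.py
```

```text
t 12.525 phi 180.49024576527734 R 0.041904293354237176 F rad -5.791197257020287 F ccw 17.662069777075153 z 0.10472307688205079 grip 35.00088393688202 yaw
```

```bash
python3 arc.py 177.2 190 215 240 265 290 315 340; echo; python3 arc.py -20 5 30 55 80 105 130 155 180;echo; python3 arc.py 180 205 230 255 280 305 330 355 380; echo; python3 arc.py 20 40 65 90 115 140 160 175 181
```

```text
190.0 [-0.0125  0.0008]
215.0 [-0.0349  0.0101]
240.0 [-0.0512  0.0279]
265.0 [-0.0585  0.0511]
290.0 [-0.0554  0.0751]
315.0 [-0.0423  0.0955]
340.0 [-0.0219  0.1086]

5.0 [0.024  0.0032]
30.0 [ 0.0472 -0.0041]
55.0 [ 0.065  -0.0205]
80.0 [ 0.0743 -0.0429]
105.0 [ 0.0732 -0.0671]
130.0 [ 0.0621 -0.0886]
155.0 [ 0.0428 -0.1034]
180.0 [ 0.0192 -0.1086]

205.0 [-0.0237  0.0052]
230.0 [-0.0429  0.02  ]
255.0 [-0.0541  0.0415]
280.0 [-0.0551  0.0657]
305.0 [-0.0459  0.0881]
330.0 [-0.028   0.1045]
355.0 [-0.0049  0.1118]
380.0 [0.0192 0.1086]

40.0 [ 0.0168 -0.0097]
65.0 [ 0.0316 -0.029 ]
90.0 [ 0.0368 -0.0526]
115.0 [ 0.0316 -0.0763]
140.0 [ 0.0168 -0.0955]
160.0 [ 0.     -0.1052]
175.0 [-0.0143 -0.1084]
181.0 [-0.0201 -0.1086]
```

{"name": "jog_arm", "arguments": {
  "steps": [
    [0,0,0,0,0],
    [0,-0.0125,0.0008,0,0],
    [0,-0.0349,0.0101,0,0],
    [0,-0.0512,0.0279,0,0],
    [0,-0.0585,0.0511,0,0],
    [0,-0.0554,0.0751,0,0],
    [0,-0.0423,0.0955,0,0],
    [0,-0.0219,0.1086,0,0]
  ]
}}

```text
clock: 13.52
ee_pos: [0.6183, 0.0687, 0.1046]
tcp_rot: [0.661, 0.751, -0.0, 0.0]
force: [-11.6, -1.1, 11.5]
width: 0.0195
grip_force: 35.0
```

```bash
python3 ph.py
```

```text
t 13.525 phi 338.62053143872424 R 0.04238355220463859 F rad -10.944982852039475 F ccw -3.9020889789177025 z 0.10463239184930266 grip 35.004105269908905 yaw
```

{"name": "jog_arm", "arguments": {
  "steps": [
    [0,0.024,0.0032,0,0],
    [0,0.0472,-0.0041,0,0],
    [0,0.065,-0.0205,0,0],
    [0,0.0743,-0.0429,0,0],
    [0,0.0732,-0.0671,0,0],
    [0,0.0621,-0.0886,0,0],
    [0,0.0428,-0.1034,0,0],
    [0,0.0192,-0.1086,0,0]
  ]
}}

```text
clock: 14.52
ee_pos: [0.5354, 0.0731, 0.1048]
tcp_rot: [0.66, 0.751, 0.001, 0.001]
force: [26.4, 8.4, -5.7]
width: 0.0193
grip_force: 35.0
```

```bash
python3 ph.py
```

```text
t 14.525 phi 180.55938215013006 R 0.0421660883744685 F rad -27.327614696560744 F ccw -4.617388166702051 z 0.10482376020267922 grip 35.00008821487427 yaw
```

{"name": "jog_arm", "arguments": {
  "steps": [
    [0,-0.0237,0.0065,0,0],
    [0,-0.0429,0.02,0,0],
    [0,-0.0541,0.041,0,0],
    [0,-0.0551,0.064,0,0],
    [0,-0.0459,0.085,0,0],
    [0,-0.028,0.1,0,0],
    [0,-0.0049,0.107,0,0],
    [0,0.0192,0.1035,0,0]
  ]
}}

```text
clock: 15.52
ee_pos: [0.6147, 0.0976, 0.105]
tcp_rot: [0.661, 0.751, 0.004, 0.003]
force: [26.3, 7.4, -5.2]
width: 0.0196
grip_force: 35.0
```

```bash
python3 ph.py
```

```text
t 15.525 phi 19.07460503037106 R 0.04188886322031723 F rad 26.80623769405817 F ccw -5.063296085688364 z 0.10501664209895387 grip 34.99849945306778 yaw
```

{"name": "jog_arm", "arguments": {
  "steps": [
    [0,0.0168,-0.0065,0,0],
    [0,0.0316,-0.0245,0,0],
    [0,0.0368,-0.048,0,0],
    [0,0.0316,-0.0715,0,0],
    [0,0.0168,-0.091,0,0],
    [0,0.0,-0.1005,0,0],
    [0,-0.0143,-0.1037,0,0],
    [0,-0.0201,-0.104,0,0]
  ]
}}

```text
clock: 16.52
ee_pos: [0.5358, 0.0721, 0.1047]
tcp_rot: [0.661, 0.751, 0.001, 0.001]
force: [10.5, 5.4, 1.8]
width: 0.0194
grip_force: 35.0
```

{"name": "jog_arm", "arguments": {
  "steps": [
    [0,0,0,0,0],
    [0,0,0,0,0]
  ]
}}

```text
clock: 16.77
ee_pos: [0.5359, 0.0719, 0.1048]
tcp_rot: [0.661, 0.751, 0.001, 0.001]
force: [9.7, -1.3, 3.8]
width: 0.0194
grip_force: 35.0
```

```bash
python3 ph.py; python3 st.py;python3 - <<'E'
from h import *
t=imaging.camera("top");s=imaging.camera("side")
cv2.imwrite("pics/f.png",np.hstack([cv2.resize(t[110:210,260:360],None,fx=4,fy=4,interpolation=2),cv2.resize(s[165:265,300:400],None,fx=4,fy=4,interpolation=2)]))
E
```

```text
t 16.775 phi 182.28861961952822 R 0.04192376789859011 F rad -9.38100189887793 F ccw 2.9192097016648657 z 0.10476276695154743 grip 35.00071585178375 yaw
t 16.775 tcp [0.5359 0.0719 0.1048] yaw 97.31 tilt -1.0 q [ 0.09 -0.13  1.87 -0.    1.4  -0.04] w 0.019361777697299284 F [ 9.7 -1.3  3.8]
```

View pics/f.png

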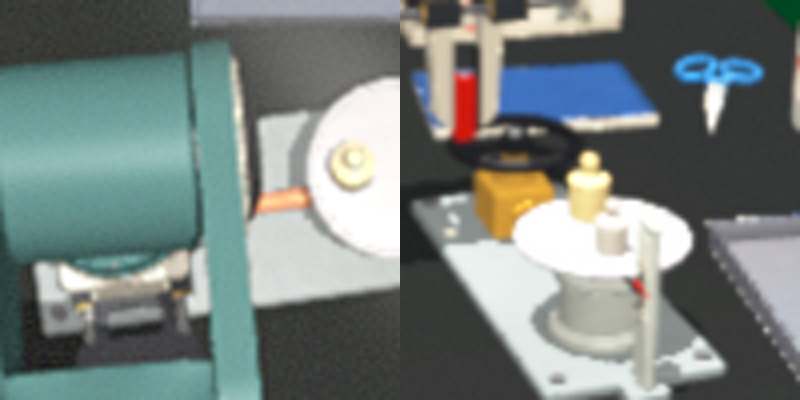

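The handle (crop 465,105) is still between the fingers over the dot side. Both weights stand upright on the pan and the pointer is on the red mark. The measured phase is within 2° of two full turns, so I'm handing in.

```bash
python3 -c "
from cell import env
print(env.job_done())"
```

```text
the job is handed in; nothing more can be done
None
```

The job is handed in: the 100 g weight stands on the pan beside the 200 g weight with the pointer on the red mark, and the valve was closed to its stop and backed off two full turns (about 2° over, by the arm's measured position), with the gripper still holding the handle at 35 N.

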